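# Start the press spindle without cross-threading

### The arm

A 6-joint arm with a two-finger parallel gripper is mounted at the origin on the work surface. World frame = base frame: x ahead of the robot, y to its left, z up, the work surface at z = 0. Lengths are in m, angles in rad, forces in N, time in s.
With the tool pointing down it reaches from about 0.275 to 1 m from the base axis. Payload 8.4 kg.
Tool frame: the origin (TCP) lies between the finger pads; the fingertips stand 19 mm ahead of it and the grasp point (between the pads) is the TCP; z points along the fingers, y is the direction in which the jaws open and shut (so a half turn about z gives the same grasp; the last joint's range is limited). The gripper opens to 85 mm and grips with 20 to 120 N. Pads are 22 mm wide; open, the fingers measure 114 mm over their backs; the gripper's body (76 mm by 85 mm) begins 54 mm behind the grasp point. The pads swing forward as they close: fully open they stand 13 mm farther back than shut.
Start: joints at [1.186, 0.353, 1.633, -0, 1.155, -0.002], TCP at [0.233, 0.58, 0.25] pointing down, gripper open.
Joint ranges: [-2.63, 2.63], [-0.92, 2.1], [0.06, 2.66], [-1.3, 4.44], [0, 2.69], [-3.02, 3.02]. Speed limits (rad/s): [2.22, 2.22, 2.79, 3.14, 3.14, 3.14].

### API

Orientations are given as [roll, pitch, yaw] about the fixed x, y, z axes, in that order (R = Rz(yaw) Ry(pitch) Rx(roll)).
In Python, from bench import get_state, camera, close_job gives the robot as it stands.
- The arm moves only by the shell command python3 -m crank 'ROWS' [FORCE]. ROWS is JSON, a list of rows, each a list of 3 entries, a list of its own where there are three numbers: the shift along the tool's x, y, z in mm, then the turn, a rotation vector about the tool's x, y, z in degrees, then the opening, from 0 (shut) to 1 (fully open). A call has 1 to 8 rows; each row shifts and turns the pose as measured when the row begins, along the tool's axes as they then stand; what a row does not reach is not made up. A row lasts 1/12 s, in which the tool goes at most 41.7 mm and 7.16 degrees, less where a joint would pass 70% of its speed; a pose out of reach is approached as far as the arm can. A call with a gripper value outside its range is refused whole. The fingers move at their own pace and stop on an object; FORCE is the grip in N (left out, the last holds). Time passes only in rows, so rows that do not move let the fingers close. It gives the time, the measured TCP pose, the force and the opening at its end, in the units of the state.
- get_state(): the state, without advancing time (a new reading comes with each control period).
- camera(name): name is "side" or "top" or "wrist"; returns a dict with "pixels" (480x640x3 uint8, red, green, blue), "intrinsics" (3x3 intrinsics, pixels), "T" (4x4, takes a point from camera to world coordinates); the wrist camera has in their place "mount" (4x4, takes a point from camera to tool coordinates, whose origin is the TCP and whose axes are the flange's). Camera axes: x right, y up, looking along -z (the intrinsics and any distortion apply to the point x, -y, -z); pixel columns grow to the right and rows downward; lengths in m; the calibration is good to about 2 mm. The wrist camera is an equidistant fisheye: a pixel r from the principal point sees the ray r / f radians off the axis. A picture is of the moment at which its call begins: read the wrist's pose just before it. There is no depth.
- close_job(): hands the job in, once; it reports no verdict.
The state is a dict: "time_s": time; "joints": joint angles; "joint_velocities": joint speeds; "tau": joint torques, N m; "tool_pos": TCP position; "ee_rot": TCP orientation; "contact_force": force on the tool from outside, world axes, zero at the start; "torque": the same for the moment, N m; "width": finger opening in m.
Only numpy, scipy, OpenCV 4.12 (cv2) and the standard library are available. Lean on these libraries where they do the work, as an engineer would, in place of code of your own. Each camera call takes 0.05 s, during which the arm holds its last target. There are 200 camera calls.

### The job

The spindle of the twin-column seal press has been put back and stands proud on top of its thread. Take it by its bar handle, turn it backward (anticlockwise seen from above) until the thread start drops in, then screw it forward (clockwise) fully home and let go. Never drive it forward before it has dropped, and leave the screw of the single-column press as it is.

Things in the scene. Friction and masses are not known exactly. Their poses are not given: they have to be found in the camera images.
- spindle_bar (a point): Middle of the steel bar handle (64 long along its y, 12 thick along x, 24 tall; z up) atop the spindle of the twin-column press: fixed, columns 140 apart, crossbeam 175 x 50, its boss 60 across, top at 125 mm. Height 181 mm at start, 167 home. Under the bar: neck 11 dia, 24 long, then shoulder 38 dia, 6 thick; at start thread shows under it, 14 mm above the boss; home it rests on the boss.
- spindle_turn (a joint): Spindle angle, rad, growing clockwise from above (forward, driving in). 0: bar parallel to the crossbeam. Starts at 0.55 to 0.95 (bar 32 to 54 degrees clockwise of the beam), resting on top of the thread. From 0.2 back to the stop at -0.3 the thread start is over its gap and can drop; aim for 0. Fully home is the stop at 1.25 (72 degrees clockwise of the beam). Light to turn.
- spindle_sink (a joint): How far the spindle has gone down, m: 0 at start, on top of the thread; 0.010 once dropped into the gap; then forward turning draws it down 0.0032 per rad, to 0.014 at the stop. Its weight (about 3 N) drops it when loosely held; a gripper holding the bar firmly must itself go down 10 mm for the drop and 4 mm more during the forward turn. It is captive: it cannot be lifted out.
- c_screw (a joint): Angle of the other screw (rad, clockwise from above, 0 at start), same bar handle, on the fixed press with one square column behind its boss and a 120 x 120 mm base; its shoulder already rests on the boss, bar middle 167 mm high. Leave it alone.
There are look-alikes about, which are no part of the job. Leave any red look-alike of the part that bears c_screw alone.

How it is judged:
On the way:
1. the spindle is turned back until its thread start has dropped into the gap (value of joint spindle_sink above 0.0075 m and value of joint spindle_turn below 0.4 rad), for 0.1 s.
At the end, for the whole second after the job is handed in: The spindle of the twin-column press is in its thread and screwed home: turned to within 0.22 rad (12 degrees) of its stop (above 1.03 rad), sunk by more than 11.8 of 14 mm, and at rest; the other press's screw is within 0.2 rad of its start (value of joint spindle_turn above 1.03 rad and value of joint spindle_sink above 0.0118 m and velocity of joint spindle_turn between -0.05 and 0.05 rad/s and value of joint c_screw between -0.2 and 0.2 rad); the robot touches nothing.
It fails at once if cross-threaded: the spindle is driven forward beyond 1.1 rad while it has not dropped (sunk less than 5 mm) (value of joint spindle_turn above 1.1 rad and value of joint spindle_sink below 0.005 m).
It fails at once if the screw of the single-column press is turned by more than 0.2 rad (value of joint c_screw above 0.2 rad or value of joint c_screw below -0.2 rad).
It also fails if it takes over 38 s, if anything falls off the work surface, if the arm or the gripper's body presses on something with over 40 N, if the wrist force passes 120 N, or if a joint passes its speed limit or range.

## Working session

There is one attempt and no reset: what is moved stays moved. The work goes in short steps, Python scripts to look and compute and a shell command to move; the robot and the scene stay as the last step left them, time stands still between calls to the robot, and variables do not carry over. Pictures are saved under pics/ and viewed, about 8 in all and at most 12, crops included, and the job is handed in when it is done.

```bash
mkdir -p pics
python3 - <<'E'
from bench import get_state, camera
import cv2, numpy as np
s=get_state(); print({k:np.round(v,4).tolist() for k,v in s.items()})
ims=[]
for n in("top","side"):
    c=camera(n); cv2.imwrite(f"pics/{n}.png",c["pixels"][:,:,::-1]); print(n,c["intrinsics"],c["T"])
    np.savez(f"pics/{n}.npz",**c)
E
```

```text
{'time_s': 0.0, 'joints': [1.1856, 0.3537, 1.6341, -0.0, 1.1552, -0.0024], 'joint_velocities': [-0.0006, -0.0012, -0.001, 0.0006, 0.0007, -0.0005], 'tau': [0.0003, -60.5251, -34.2064, 0.0001, 0.0095, -0.0], 'tool_pos': [0.2333, 0.5793, 0.2495], 'ee_rot': [-3.1402, 0.0, 2.7588], 'contact_force': [1.1498, 0.1182, -0.0859], 'torque': [0.0263, -0.05, 0.0197], 'width': 0.0852}
top [[447.65923022   0.         321.13149441]
 [  0.         447.65923022 233.51831743]
 [  0.           0.           1.        ]] [[-0.01516807  0.98590916 -0.16659249  0.48072659]
 [-0.99987902 -0.01438159  0.00592642 -0.01616358]
 [ 0.00344705  0.16666222  0.98600802  0.89754103]
 [ 0.          0.          0.          1.        ]]
side [[513.72116099   0.         319.85012593]
 [  0.         513.72116099 248.0657097 ]
 [  0.           0.           1.        ]] [[ 0.90857215  0.24377742 -0.33921854  0.312055  ]
 [-0.41772163  0.52574439 -0.74101382 -0.61072203]
 [-0.0023002   0.81496344  0.57950781  0.58921926]
 [ 0.          0.          0.          1.        ]]
```

View pics/top.png

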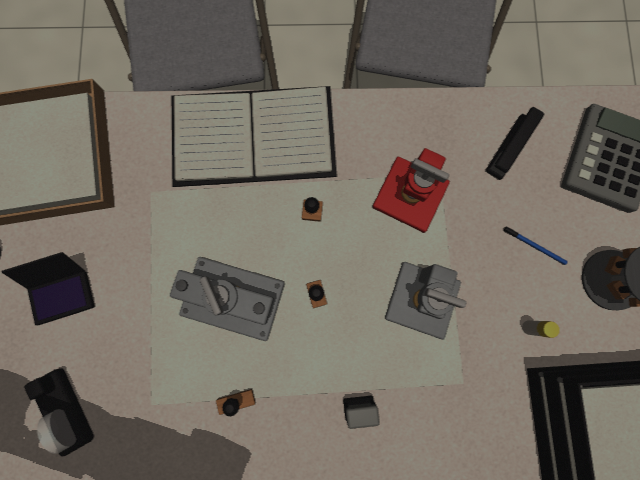

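View pics/side.png

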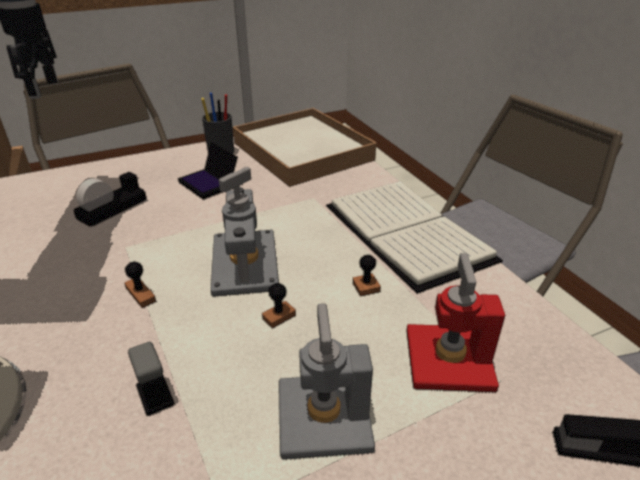

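The top view shows the twin-column press at about (225,297) with its bar at about (210,295). In the side view its bar is at about (235,180). I'll enlarge both.

Run:
```python
import cv2, numpy as np
t=cv2.imread("pics/top.png")[250:350,160:300]; s=cv2.imread("pics/side.png")[160:300,180:300]
t=cv2.resize(t,None,fx=4,fy=4,interpolation=cv2.INTER_CUBIC); s=cv2.resize(s,(343,400),interpolation=cv2.INTER_CUBIC)
o=np.hstack([t[:, :440],s]); cv2.imwrite("pics/crop.png",o); print(o.shape)
```

```text
(400, 783, 3)
```

View pics/crop.png

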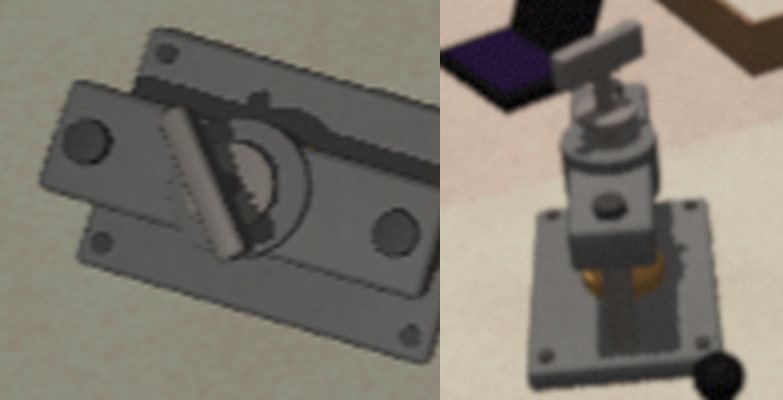

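The crop shows the bar's top face running from (175,110) to (228,248) and the column bolt caps at (87,140) and (395,231) (crop pixels, /4 + (160,250)).

```bash
cat > h.py <<'E'
import numpy as np
def px(name,u,v,z):
    c=np.load(f"pics/{name}.npz"); K=c["intrinsics"];T=c["T"]
    d=T[:3,:3]@np.array([(u-K[0,2])/K[0,0],-(v-K[1,2])/K[1,1],-1]); o=T[:3,3]
    return o+d*(z-o[2])/d[2]
E
python3 - <<'E'
from h import *
C=lambda x,y,z:px("top",160+x/4,250+y/4,z)
a,b=C(171,112,.193),C(228,250,.193); m=(a+b)/2
p,q=C(87,140,.13),C(395,231,.13)
print(a,b,m,np.linalg.norm(a-b)); print(p,q,(p+q)/2,np.linalg.norm(p-q))
ang=lambda d:np.degrees(np.arctan2(d[1],d[0]))
print("bar",ang(b-a),"beam",ang(q-p))
# side: bar top centre crop (598,46)
for z in(.19,): print(px("side",180+(598-440)/343*120,160+48/400*140,z))
E
```

```text
[0.53172606 0.16632298 0.193     ] [0.47807421 0.14273799 0.193     ] [0.50490013 0.15453048 0.193     ] 0.058606933876708255
[0.52491698 0.2180436  0.13      ] [0.48467802 0.08661064 0.13      ] [0.5047975  0.15232712 0.13      ] 0.1374547137351415
bar -156.2700327817936 beam -107.0222725496773
[0.5034611  0.14537585 0.19      ]
```

Bar centre is about (0.505, 0.153), with the bar 49° (0.86 rad) clockwise of the beam. The measured length (59 mm) and bolt spacing (137 mm) fit the given sizes. Next I move above it and turn the tool until its x axis lies along the bar (yaw 23.7°).

```bash
python3 -m crank '[[[-32,-23,0],[0,0,0],1],[[-32,-23,0],[0,0,0],1],[[-32,-23,0],[0,0,0],1],[[-32,-23,0],[0,0,0],1],[[-32,-23,0],[0,0,0],1],[[-32,-23,0],[0,0,0],1],[[-32,-23,0],[0,0,0],1],[[-32,-23,0],[0,0,0],1]]' 20
python3 -m crank '[[[-32,-23,0],[0,0,0],1],[[-32,-23,0],[0,0,0],1],[[-32,-23,0],[0,0,0],1],[[-32,-23,0],[0,0,0],1],[[0,0,0],[0,0,7],1],[[0,0,0],[0,0,7],1],[[0,0,0],[0,0,7],1],[[0,0,0],[0,0,7],1]]'
python3 -m crank '[[[0,0,0],[0,0,7],1],[[0,0,0],[0,0,7],1],[[0,0,0],[0,0,7],1],[[0,0,0],[0,0,7],1],[[0,0,0],[0,0,7],1],[[0,0,0],[0,0,7],1],[[0,0,0],[0,0,7],1],[[0,0,0],[0,0,7],1]]'
```

```text
time_s: 0.77
tool_pos: [0.4032, 0.3082, 0.2462]
ee_rot: [-3.139, -0.003, 2.77]
contact_force: [0.0, -0.1, 0.1]
width: 0.0852
time_s: 1.43
tool_pos: [0.495, 0.1588, 0.2447]
ee_rot: [-3.136, 0.0, 2.272]
contact_force: [-0.2, 0.8, -0.2]
width: 0.0855
time_s: 2.1
tool_pos: [0.4933, 0.1571, 0.2421]
ee_rot: [-3.134, 0.008, 1.273]
contact_force: [-0.6, -0.1, 0.1]
width: 0.0854
```

```bash
python3 -m crank '[[[0,0,0],[0,0,7],1],[[0,0,0],[0,0,7],1],[[0,0,0],[0,0,7],1],[[0,0,0],[0,0,7],1],[[0,0,0],[0,0,7],1],[[0,0,0],[0,0,7],1],[[0,0,0],[0,0,7],1],[[9,8,-4],[0,0,0],1]]'
python3 -m crank '[[[0,0,0],[0,0,0],1],[[0,0,0],[0,0,0],1]]'
python3 - <<'E'
from bench import get_state,camera
import cv2,numpy as np
s=get_state();print(s["tool_pos"],s["ee_rot"])
c=camera("wrist");cv2.imwrite("pics/w1.png",c["pixels"][:,:,::-1]);print({k:v for k,v in c.items() if k!="pixels"})
np.savez("pics/w1.npz",pos=s["tool_pos"],rot=s["ee_rot"],**c)
E
```

```text
time_s: 2.77
tool_pos: [0.5012, 0.1526, 0.2429]
ee_rot: [3.141, 0.019, 0.393]
contact_force: [-0.6, -0.0, 0.6]
width: 0.0853
time_s: 2.93
tool_pos: [0.5036, 0.1521, 0.2435]
ee_rot: [3.14, 0.017, 0.4]
contact_force: [-0.2, -0.1, -0.1]
width: 0.0858
[0.50358388 0.1520987  0.243515  ] [3.1404195  0.01736007 0.39971547]
{'intrinsics': array([[371.64829954,   0.        , 318.73692658],
       [  0.        , 371.64829954, 241.15641045],
       [  0.        ,   0.        ,   1.        ]]), 'mount': array([[ 5.78606499e-04,  9.61768451e-01,  2.73863308e-01,
         6.97032296e-02],
       [ 9.99999769e-01, -4.59085302e-04, -5.00514679e-04,
         3.63119226e-04],
       [-3.55652608e-04,  2.73863535e-01, -9.61768495e-01,
        -1.24218436e-01],
       [ 0.00000000e+00,  0.00000000e+00,  0.00000000e+00,
         1.00000000e+00]])}
```

View pics/w1.png

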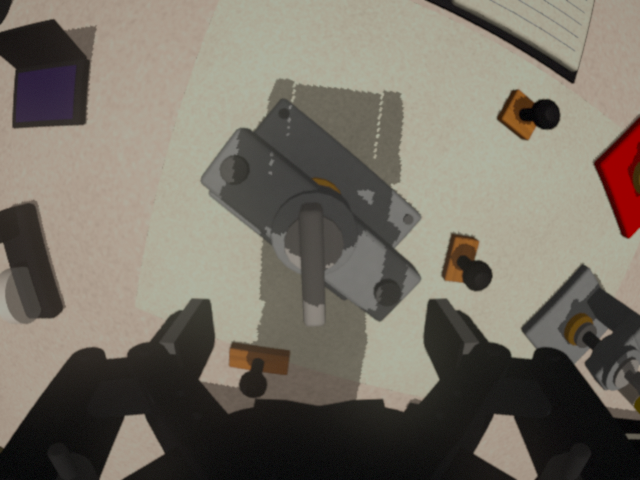

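Wrist view: the bar's top face runs from (311,206) to (314,324), roughly centred between the fingers. The bolts are at (234,170) and (387,292).

```bash
cat >> h.py <<'E'
from scipy.spatial.transform import Rotation as Ro
def wp(f,u,v,z):
    c=np.load(f"pics/{f}.npz");K=c["intrinsics"];M=c["mount"]
    a=np.array([u-K[0,2],v-K[1,2]]);r=np.linalg.norm(a);t=r/K[0,0];a=a/r*np.sin(t)
    R=Ro.from_euler("xyz",c["rot"]).as_matrix()
    d=R@M[:3,:3]@np.array([a[0],-a[1],-np.cos(t)]);o=c["pos"]+R@M[:3,3]
    return o+d*(z-o[2])/d[2]
E
python3 - <<'E'
from h import *
ang=lambda d:np.degrees(np.arctan2(d[1],d[0]))
a,b=wp("w1",311,206,.193),wp("w1",314,324,.193);p,q=wp("w1",234,170,.13),wp("w1",387,292,.13)
for a,b in((a,b),(p,q)): print(a,b,(a+b)/2,np.linalg.norm(a-b),ang(b-a))
E
```

```text
[0.53610624 0.16928836 0.193     ] [0.47797643 0.14343368 0.193     ] [0.50704133 0.15636102 0.193     ] 0.06362027966941548 -156.02170441901703
[0.52681212 0.22073653 0.13      ] [0.48805549 0.09244653 0.13      ] [0.5074338  0.15659153 0.13      ] 0.1340164104642306 -106.80965882607236
```

```bash
cat >> h.py <<'E'
def go(x,y,z,yaw):
    from bench import get_state
    s=get_state();R=Ro.from_euler("xyz",s["ee_rot"])
    print("shift mm",np.round(R.inv().apply(np.array([x,y,z])-s["tool_pos"])*1e3,1),"turn deg",np.round((R.inv()*Ro.from_euler("xyz",[180,0,yaw],degrees=True)).as_rotvec(degrees=True),1),
     "pos",np.round(s["tool_pos"],4),"yaw",np.round(np.degrees(s["ee_rot"]),1),"F",np.round(s["contact_force"],1),"M",np.round(s["torque"],2),"w",round(s["width"],4),"t",s["time_s"])
E
python3 -c "
from h import *
go(.507,.1562,.183,24)"
```

```text
shift mm [ 5.4 -2.6 60.6] turn deg [ 0.1  0.9 -1.1] pos [0.5039 0.1522 0.2437] yaw [179.9   0.9  22.9] F [-0.3 -0.9  0.2] M [-0.   -0.01  0.01] w 0.085 t 2.9833
```

```bash
python3 -m crank '[[[5,-2.5,15],[0,0.9,-1.1],1],[[0,0,15],[0,0,0],1],[[0,0,15],[0,0,0],1],[[0,0,14],[0,0,0],1],[[0,0,0],[0,0,0],1],[[0,0,0],[0,0,0],1]]'
python3 -c "
from h import *
go(.507,.1562,.183,24)"
```

```text
time_s: 3.48
tool_pos: [0.5088, 0.1564, 0.1836]
ee_rot: [3.14, -0.002, 0.436]
contact_force: [0.1, 0.8, 1.6]
width: 0.0854
shift mm [-1.7 -0.6  0.6] turn deg [ 0.1 -0.1  1. ] pos [0.5088 0.1564 0.1836] yaw [ 1.799e+02 -1.000e-01  2.500e+01] F [0.1 0.8 1.6] M [-0.02 -0.02  0.01] w 0.0854 t 3.4833
```

Well placed. I close gently.

```bash
python3 -m crank '[[[-1.7,-0.6,0],[0,0,1],0.5],[[0,0,0],[0,0,0],0.3],[[0,0,0],[0,0,0],0.1],[[0,0,0],[0,0,0],0],[[0,0,0],[0,0,0],0],[[0,0,0],[0,0,0],0],[[0,0,0],[0,0,0],0],[[0,0,0],[0,0,0],0]]' 20
python3 -c "
from h import *
go(.507,.1562,.183,24)"
```

```text
time_s: 4.15
tool_pos: [0.5081, 0.1572, 0.1873]
ee_rot: [3.141, -0.007, 0.419]
contact_force: [0.0, 0.4, -2.3]
width: 0.0118
shift mm [-1.4  0.5  4.2] turn deg [ 0.  -0.4  0. ] pos [0.5081 0.1572 0.1873] yaw [180.   -0.4  24. ] F [ 0.   0.4 -2.3] M [0.11 0.06 0.05] w 0.0118 t 4.15
```

Gripped on the 12 mm bar. I turn it back 49°, which is anticlockwise in the world and so negative about tool z.

```bash
python3 -m crank '[[[0,0,0],[0,0,-6],0],[[0,0,0],[0,0,-6],0],[[0,0,0],[0,0,-6],0],[[0,0,0],[0,0,-6],0]]'
python3 -c "
from h import *
go(.5075,.1565,.183,73)"
```

```text
time_s: 4.48
tool_pos: [0.5072, 0.1582, 0.1871]
ee_rot: [3.141, -0.006, 0.85]
contact_force: [-2.5, 2.0, 0.5]
width: 0.0114
shift mm [-1.1  1.3  4.1] turn deg [  0.1  -0.3 -24.3] pos [0.5072 0.1582 0.1871] yaw [179.9  -0.3  48.7] F [-2.5  2.   0.5] M [ 0.46  0.32 -0.05] w 0.0114 t 4.4833
```

```bash
python3 -m crank '[[[-0.5,0.5,0],[0,0,-6],0],[[0,0.5,0],[0,0,-6],0],[[0,0,0],[0,0,-6],0],[[0,0,0],[0,0,-6],0],[[0,0,0],[0,0,0],0]]'
python3 -c "
from h import *
go(.5075,.1565,.183,73)"
```

```text
time_s: 4.9
tool_pos: [0.5057, 0.1592, 0.186]
ee_rot: [-3.14, -0.007, 1.294]
contact_force: [0.3, 1.5, -2.6]
width: 0.0112
shift mm [-2.2  2.5  3. ] turn deg [-0.1 -0.4  1.2] pos [0.5057 0.1592 0.186 ] yaw [-179.9   -0.4   74.2] F [ 0.3  1.5 -2.6] M [ 0.19 -0.2   0.  ] w 0.0112 t 4.9
```

The bar is now near 0. I loosen the grip so it can drop by its weight, follow it down 10 mm, then look.

```bash
python3 -m crank '[[[0,0,0],[0,0,1],0.4],[[0,0,0],[0,0,0],0.4],[[0,0,0],[0,0,0],0.4],[[0,0,0],[0,0,0],0.4],[[0,0,0],[0,0,0],0.4]]'
python3 - <<'E'
from h import *
go(.5075,.1565,.173,73)
from bench import get_state,camera
import cv2
s=get_state();c=camera("wrist");cv2.imwrite("pics/w2.png",c["pixels"][:,:,::-1])
np.savez("pics/w2.npz",pos=s["tool_pos"],rot=s["ee_rot"],**c)
c=camera("side");a=c["pixels"][120:300,160:300,::-1]
cv2.imwrite("pics/s2.png",cv2.resize(a,None,fx=3,fy=3,interpolation=2))
E
```

```text
time_s: 5.32
tool_pos: [0.5063, 0.1586, 0.1863]
ee_rot: [-3.141, -0.007, 1.263]
contact_force: [0.6, 0.1, 1.2]
width: 0.0339
shift mm [-1.8  1.7 13.3] turn deg [-0.  -0.4 -0.6] pos [0.5063 0.1586 0.1863] yaw [-180.    -0.4   72.4] F [0.6 0.1 1.2] M [ 0.03  0.02 -0.05] w 0.0339 t 5.3167
```

View pics/w2.png

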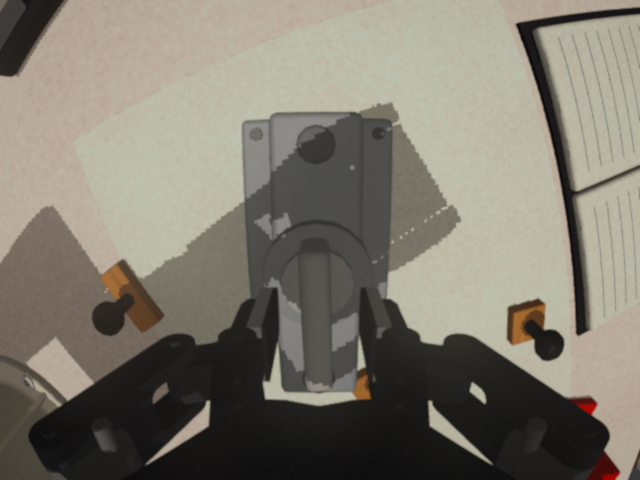

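View pics/s2.png

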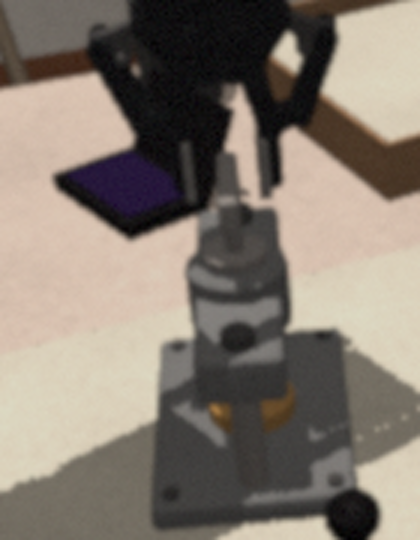

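Wrist view: the bar is parallel to the beam, ends at about (316,241) and (318,385), with the fingers clear on both sides. Side crop: the shoulder seems near the boss, bar top at (228,153). I'll check the height from the apparent bar length.

Run:
```python
from h import *
for z in(.193,.183):
    a,b=wp("w2",315,241,z),wp("w2",318,385,z);print(z,(a+b)/2,np.linalg.norm(a-b),np.degrees(np.arctan2(*(a-b)[1::-1])))
c=np.load("pics/side.npz");K=c["intrinsics"];T=np.linalg.inv(c["T"])
for z in(.193,.183):   # side-view pixel (s2 crop coords) of near bar end top
  for k in(-1,1):
    p=np.array([.507+k*.032*np.cos(np.radians(73)),.1565+k*.032*np.sin(np.radians(73)),z,1]);q=T@p
    u=K[0,2]+K[0,0]*q[0]/-q[2];v=K[1,2]-K[1,1]*q[1]/-q[2];print(z,k,(u-160)*3,(v-120)*3)
```

```text
0.193 [0.50809522 0.16493442 0.193     ] 0.05848472067167328 73.34494260399849
0.183 [0.50644733 0.15994735 0.183     ] 0.06344131989107595 73.34494260399846
0.193 -1 225.5680104260457 182.7089935539792
0.193 1 225.49027198824473 130.80130077145589
0.183 -1 227.35346723241486 198.96985991485943
0.183 1 227.17319858719435 146.45956294029025
```

Length 63.4 mm and the centre both fit z = 0.183, and the side view agrees, so the spindle has dropped with turn ≈ 0. I go down 11 mm, grip again and turn forward.

```bash
python3 -m crank '[[[-1,0.5,6],[0,0,0],0.4],[[0,0,6],[0,0,0],0.4],[[0,0,0],[0,0,0],0.2],[[0,0,0],[0,0,0],0],[[0,0,0],[0,0,0],0],[[0,0,0],[0,0,0],0]]' 20
python3 -c "
from h import *
go(.507,.157,.174,73)"
python3 -m crank '[[[0,0,0.5],[0,0,6],0],[[0,0,0.5],[0,0,6],0],[[0,0,0.5],[0,0,6],0],[[0,0,0.5],[0,0,6],0]]'
python3 -c "
from h import *
go(.507,.157,.172,49)"
```

```text
time_s: 5.92
tool_pos: [0.5052, 0.1575, 0.173]
ee_rot: [-3.138, -0.006, 1.262]
contact_force: [-0.1, -0.1, 4.4]
width: 0.0117
shift mm [ 0.1  1.9 -1. ] turn deg [-0.2 -0.3 -0.7] pos [0.5052 0.1575 0.173 ] yaw [-179.8   -0.3   72.3] F [-0.1 -0.1  4.4] M [ 0.03 -0.09 -0.07] w 0.0117 t 5.9167
time_s: 6.25
tool_pos: [0.5061, 0.1577, 0.1718]
ee_rot: [-3.138, -0.005, 0.831]
contact_force: [-0.0, -1.9, 2.0]
width: 0.0114
shift mm [ 0.1  1.1 -0.2] turn deg [-0.2 -0.3 -1.4] pos [0.5061 0.1577 0.1718] yaw [-179.8   -0.3   47.6] F [-0.  -1.9  2. ] M [-0.43 -0.1   0.08] w 0.0114 t 6.25
```

```bash
python3 -m crank '[[[0,0,0.4],[0,0,6],0],[[0,0,0.4],[0,0,6],0],[[0,0,0.4],[0,0,6],0],[[0,0,0.4],[0,0,6],0],[[0,0,0.4],[0,0,6],0],[[0,0,0.4],[0,0,6],0]]'
python3 -c "
from h import *
go(.507,.157,.17,2)"
```

```text
time_s: 6.75
tool_pos: [0.5069, 0.1565, 0.1696]
ee_rot: [-3.139, -0.003, 0.173]
contact_force: [-0.4, -0.9, 2.3]
width: 0.0114
shift mm [ 0.2 -0.5 -0.4] turn deg [-0.2 -0.2  7.9] pos [0.5069 0.1565 0.1696] yaw [-179.8   -0.2    9.9] F [-0.4 -0.9  2.3] M [-0.3  -0.05  0.03] w 0.0114 t 6.75
```

```bash
python3 -m crank '[[[0,0,0.3],[0,0,4],0],[[0,0,0.2],[0,0,4],0],[[0,0,0],[0,0,2],0],[[0,0,0],[0,0,2],0],[[0,0,0],[0,0,0],0]]'
python3 -c "
from h import *
go(.507,.157,.17,2)"
```

```text
time_s: 7.17
tool_pos: [0.5065, 0.1559, 0.1692]
ee_rot: [-3.141, -0.002, -0.049]
contact_force: [-1.0, 0.5, 0.6]
width: 0.0117
shift mm [ 0.4 -1.1 -0.8] turn deg [-0.  -0.1 -4.8] pos [0.5065 0.1559 0.1692] yaw [-1.8e+02 -1.0e-01 -2.8e+00] F [-1.   0.5  0.6] M [0.17 0.04 1.31] w 0.0117 t 7.1667
```

The moment has risen to 1.3 N m about z at yaw −2.8°, so it is against the stop. I ease off a little, open, then rise.

```bash
python3 -m crank '[[[0,0,0],[0,0,-2],0],[[0,0,0],[0,0,0],0.5],[[0,0,0],[0,0,0],0.6],[[0,0,0],[0,0,0],0.8],[[0,0,0],[0,0,0],0.8],[[0,0,-15],[0,0,0],0.8],[[0,0,-20],[0,0,0],0.8],[[0,0,-20],[0,0,0],0.8]]'
python3 -m crank '[[[0,0,-20],[0,0,0],0.8],[[0,0,0],[0,0,0],0.8],[[0,0,0],[0,0,0],0.8]]'
python3 - <<'E'
from h import *
from bench import get_state,camera
import cv2
s=get_state();c=camera("wrist");cv2.imwrite("pics/w3.png",c["pixels"][:,:,::-1])
np.savez("pics/w3.npz",pos=s["tool_pos"],rot=s["ee_rot"],**c);print(s["tool_pos"],s["ee_rot"],s["contact_force"])
c=camera("side");a=c["pixels"][120:480,160:500,::-1]
cv2.imwrite("pics/s3.png",cv2.resize(a,None,fx=1.6,fy=1.6,interpolation=2))
E
```

```text
time_s: 7.83
tool_pos: [0.5038, 0.155, 0.2212]
ee_rot: [3.14, 0.006, -0.013]
contact_force: [0.9, -0.6, 0.3]
width: 0.0684
time_s: 8.08
tool_pos: [0.5056, 0.1554, 0.2457]
ee_rot: [-3.141, 0.001, -0.015]
contact_force: [-0.3, -0.9, -0.6]
width: 0.0688
[0.5055904  0.15544667 0.24570848] [-3.14143401e+00  1.31749402e-03 -1.52823916e-02] [-0.31623256 -0.90735814 -0.58040593]
```

View pics/w3.png

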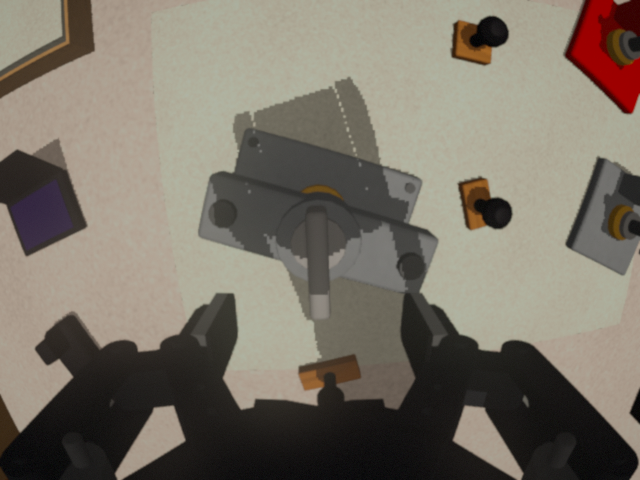

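View pics/s3.png

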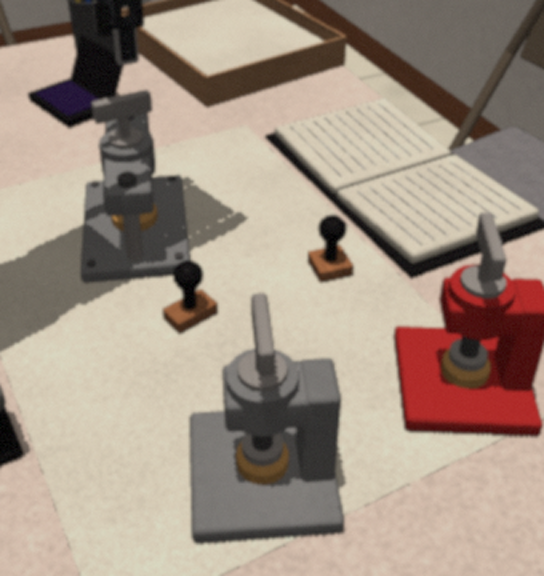

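Wrist view: the bar runs from (317,208) to (320,317), the bolts are at (222,214) and (411,266), and the gripper is clear. In the side view the bar sits low, and the other presses are unchanged.

Run:
```python
from h import *
ang=lambda d:np.degrees(np.arctan2(d[1],d[0]))
for z in(.193,.183,.179):
    a,b=wp("w3",317,208,z),wp("w3",320,317,z);print(z,(a+b)/2,np.linalg.norm(a-b))
p,q=wp("w3",222,214,.13),wp("w3",411,266,.13)
print("turn",ang(q-p)-ang(b-a),ang(b-a))
```

```text
0.193 [0.51230988 0.15512426 0.193     ] 0.05878489588058706
0.183 [0.50873216 0.15517918 0.183     ] 0.06210926125946288
0.179 [0.50730107 0.15520115 0.179     ] 0.06343900741101322
turn 72.55733319457417 -179.36620081497523
```

Measured turn is 72.6° (the stop is at 71.6°), and the bar length fits home height (63.4 mm at z = 0.179). I hand in.

```bash
python3 -c "
from bench import close_job
print(close_job())"
```

```text
the job is handed in; nothing more can be done
None
```

The spindle of the twin-column press is screwed home and released, and the job is handed in at about 8 s of the 38 s allowed. The hand-in reports no verdict, so the results below are my own readings.

**What I did:** I gripped the bar at 20 N and turned it back about 49° until it was parallel to the beam. I then loosened the grip so it dropped, gripped it again 13 mm lower, and turned it clockwise to the stop. There the moment rose to 1.3 N m. After that I eased off 2°, opened and rose clear.

**Last checks:**
- **Drop:** after I loosened the grip, the bar's apparent length and centre in the wrist view both fitted a 10 mm drop, and the side view agreed to within about 2 mm.
- **Home position:** the turn measured 72.6° in the wrist picture, against a stop at 71.6°. The bar's apparent length (63.4 mm against 64 real) fits the home height.
- **Tool at the stop:** it read a yaw of −2.8°, about 4° past the angle I expected. I took this as flex or slip in the grip against the stop.
- **Gripper and other press:** the open gripper is about 47 mm above the bar and touches nothing. The single-column press and the red look-alike were never approached and looked unchanged in the last side picture; I did not measure the screw angle.

No check failed.

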